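# Unbolt the red pot's bay

### The arm

A 6-joint arm with a two-finger parallel gripper is mounted at the origin on a cart in front of the work surface, level with it; the furniture and walls round the work are solid. World frame = base frame: x ahead of the robot, y to its left, z up, the work surface at z = 0. Lengths are in m, angles in rad, forces in N, time in s.
With the tool pointing down it reaches from about 0.375 to 0.975 m from the base axis. Payload 3.8 kg.
Tool frame: the origin (TCP) lies midway between the tips of the shut fingers; the grasp point (between the pads) lies 19 mm behind it; z points along the fingers, y is the line along which they close (so a half turn about z gives the same grasp; the last joint's range is limited). The gripper opens to 85 mm and grips with 20 to 120 N. Pads are 22 mm wide; open, the fingers measure 114 mm over their backs; the gripper's body (76 mm by 85 mm) begins 54 mm behind the grasp point. The pads swing forward as they close: fully open they stand 13 mm farther back than shut.
Start: joints at [1.275, 0.264, 1.604, -0, 1.274, -0.037], TCP at [0.173, 0.653, 0.231] pointing down, gripper open.
Joint ranges: [-2.63, 2.63], [-0.94, 2.18], [0.31, 2.57], [-1.31, 4.45], [0, 2.66], [-2.55, 2.55]. Speed limits (rad/s): [2.57, 2.57, 3.14, 3.14, 3.14, 3.14].

### API

Orientations are given as a rotation vector (axis times angle).
In Python, from workcell import read_state, vision, ticket gives the robot as it stands. The module is installed in compiled form; this text tells all that it offers.
- The arm moves only by the tool jog_arm, never from a script. Its arguments are lists of equal length, an entry for each row: "turn": the turn, a rotation vector about the tool's x, y, z in rad, a list of three; "delta_pos": the shift along the tool's x, y, z in m, a list of three; "gripper": the finger opening in m, from 0 to 0.0854. In form: {"turn": [[rx, ry, rz], ...], "delta_pos": [[dx, dy, dz], ...], "gripper": [gripper, ...]}. A call has 1 to 20 rows; each row shifts and turns the commanded pose from where the row before left it, along the tool's axes as they then stand; what a row does not reach is not made up. A row lasts 1/12 s, in which the tool goes at most 41.7 mm and 7.16 degrees, less where a joint would pass 70% of its speed; a pose out of reach is approached as far as the arm can. A call with a gripper value outside its range is refused whole. The fingers move at their own pace and stop on an object; "grip_force" is the grip in N (left out, the last holds). Time passes only in rows, so rows that do not move let the fingers close. It gives the time, the measured TCP pose, the force, the opening and the grip force at its end, in the units of the state.
- read_state(): the state, without advancing time (a new reading comes with each control period).
- vision.read_camera(name): name is "scene" or "top" or "wrist"; returns the picture (420x560x3 uint8, red, green, blue); there is no depth.
- vision.calibration(name): a dict with "vfov" (degrees; the focal length in pixels is half the picture's height over the tangent of half this angle, whatever the lens; pixels are square), "cx", "cy" (the principal point, pixels), "R" (3x3) and "t" (3): a world point X has camera coordinates R X + t; the wrist camera has in their place "mount" (4x4, takes a point from camera to tool coordinates, whose origin is the TCP and whose axes are the flange's). Camera axes: x right, y down, z forward; pixel columns grow to the right and rows downward; lengths in m; the calibration is good to about 2 mm. A picture is of the moment at which its call begins: read the wrist's pose just before it. calibration takes no time and is no camera call.
- ticket.finish_job(): hands the job in; it is judged then, once.
The state is a dict: "time": time; "q": joint angles; "joint_vel": joint speeds; "joint_torque": joint torques, N m; "tool_pos": TCP position; "tcp_rot": TCP orientation; "wrist_force": force on the tool from outside, world axes, zero at the start; "torque": the same for the moment, N m; "width": opening from 0.0 (shut) to 1.0 (fully open); "grip_force": force on a finger pad.
Only numpy, scipy, OpenCV 4.12 (cv2) and the standard library are available. Lean on these libraries where they do the work, as an engineer would, in place of code of your own. Each camera call takes 0.05 s, during which the arm holds its last target. There are 200 camera calls.

### The job

Draw the bolt of the bay that holds the red gel pot, so that the pot can be taken out: lift the bolt by its black knob over its bump, slide it fully to the left and let it drop down there. Leave the other bolt shut and the red pot standing in its bay.

Things in the scene. Friction and masses are not known exactly. Their poses are not given: they have to be found in the camera images.
- caddy: White caddy, 120 x 362 mm (x, y), fixed. Origin under its middle, on the worktop; x away from its open front, y left, z up. Bay centres: x 12, y +44.5 (left) and -133.5 mm (right); floor 12, wires over the bays 60 mm high. Before each bay a dark flat bolt bars the mouth; left of the bay it runs in a steel guide, top 54.5 mm high, open in front. Shut, its knob is at the bay's left edge.
- knob_left (a point): Centre of the upright round black knob of the left bay's bolt: diameter 25, height 28 mm, free all round. In caddy axes (mm): shut at x -40, y 79.5, z 86; fully drawn and dropped at y 159.5, z 86. An orange bump in the guide stops the bolt unless it is lifted 11 mm or more (stop at 16) for the first 45 mm of its 80 mm travel to +y. Let go, it drops (0.14 to 0.07 kg; friction under 1 N).
- knob_right (a point): Centre of the black knob of the right bay's bolt, which is built and works just like the left one. In caddy axes (mm): shut at x -40, y -98.5, z 86; fully drawn and dropped at y -18.5, z 86. A bolt may start up to 3 mm drawn. Axes as the caddy's.
- red_pot_center (a point): Centre (half-way up) of the gel pot with a red body and a white lid, 45 mm in diameter, 39 mm high; it stands upside down, on its lid, so that its red bottom shows, in one of the two bays; an equal pot with a green body stands so in the other. Its own z points down; its turn has no meaning.
Not all that is in view belongs to the job. What is shaped like the part that bears red_pot_center but orange or yellow is not meant.

How it is judged:
By the outcome, as a careful person would: the job done as asked, in the order asked, and still so for the second after the job is handed in, with the robot touching nothing.
It also fails if it takes over 32 s, if anything falls off the work surface, if the arm or the gripper's body presses on something with over 40 N, if the wrist force passes 120 N, or if a joint passes its speed limit or range.

## Working session

There is one attempt and no reset: what is moved stays moved. The work goes in short steps, Python scripts to look and compute and a tool call to move; the robot and the scene stay as the last step left them, time stands still between calls to the robot, and variables do not carry over. Pictures are saved under pics/ and viewed, at most 10 in all, crops included, and the job is handed in when it is done.

Besides the shell and the picture viewer there is one more tool, called after "Request:" as name(argument=value, ...) on one line, values as JSON. jog_arm: Moves the arm, as the interface text tells. Its arguments: {"type":"object","properties":{"turn":{"type":"array","items":{"type":"array","items":{"type":"number"}}},"delta_pos":{"type":"array","items":{"type":"array","items":{"type":"number"}}},"gripper":{"type":"array","items":{"type":"number"}},"grip_force":{"type":"number"}},"required":["turn","delta_pos","gripper"]}

```bash
mkdir -p pics
python3 - <<'E'
from workcell import read_state, vision
import cv2,numpy as np
s=read_state();print(s)
for n in("scene","top"):
    im=vision.read_camera(n);cv2.imwrite(f"pics/{n}0.png",im[:,:,::-1]);c=vision.calibration(n);print(n,c)
print(vision.calibration("wrist"))
E
```

```text
{'time': 0.0, 'q': array([ 1.27505602e+00,  2.64763760e-01,  1.60542376e+00, -3.39856255e-05,
        1.27371324e+00, -3.68961005e-02]), 'joint_vel': array([ 3.81552514e-04, -9.23317735e-05,  2.44937473e-04,  5.45549734e-04,
        1.76375894e-03,  1.04925402e-04]), 'joint_torque': array([-1.46723665e-03, -5.15123212e+01, -3.67310822e+01, -1.33229819e-04,
        1.29153611e-02,  2.33404506e-05]), 'tool_pos': array([0.17256331, 0.65178143, 0.22992803]), 'tcp_rot': array([-0.4053964 , -3.11497124,  0.00358358]), 'wrist_force': array([-0.03769281,  0.82428014,  0.61821884]), 'torque': array([ 1.74869784e-02, -6.33121350e-05, -1.51518532e-02]), 'grip_force': 0.0, 'width': 1.0013060098790447}
scene {'vfov': 46.08647088043005, 'cx': 293.0450616808025, 'cy': 206.22388645679922, 'R': array([[ 0.64974041, -0.76012168, -0.00724078],
       [-0.37691755, -0.31388218, -0.87144199],
       [ 0.6601292 ,  0.56894026, -0.49044513]]), 't': array([-0.45040734,  0.25349066,  0.72557211])}
top {'vfov': 45.53765402297656, 'cx': 280.1442027729519, 'cy': 204.27021597714796, 'R': array([[-0.0145133 , -0.99988645,  0.00405648],
       [-0.99388125,  0.01398164, -0.10956537],
       [ 0.10949621, -0.00562181, -0.99397131]]), 't': array([-0.09554818,  0.58777132,  0.86581991])}
{'vfov': 71.94699386950504, 'cx': 274.6150444275554, 'cy': 207.73820866361035, 'mount': array([[-4.34696060e-04, -9.55096437e-01, -2.96294797e-01,
         7.57816978e-02],
       [ 9.99999767e-01, -2.59452940e-04, -6.30768349e-04,
        -5.37394592e-05],
       [ 5.25570046e-04, -2.96295002e-01,  9.55096328e-01,
        -1.43014322e-01],
       [ 0.00000000e+00,  0.00000000e+00,  0.00000000e+00,
         1.00000000e+00]])}
```

View pics/scene0.png

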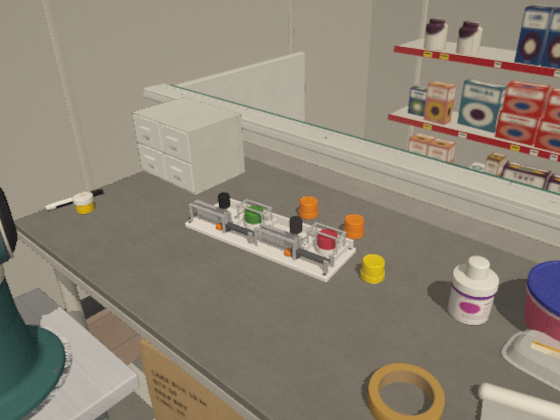

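View pics/top0.png

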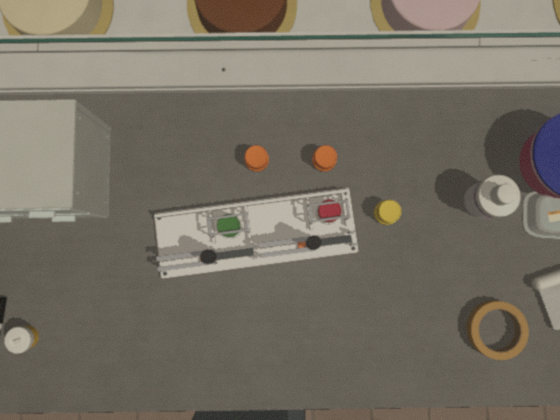

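The scene and top pictures show the red pot in the right bay (scene 327,240; top 330,211) and the green pot in the left bay (top 229,226). The lookalikes are two orange pots (top 257,158 and 325,158) and a yellow pot (388,212). There are two knobs: right at top (313,243) and left at (208,257). I choose the right one because it belongs to the bay with the red pot. I'll check that in an enlarged crop.

Run:
```python
import cv2
im=cv2.imread("pics/top0.png")[180:285,145:365]
cv2.imwrite("pics/topc.png",cv2.resize(im,None,fx=3.6,fy=3.6,interpolation=cv2.INTER_CUBIC))
```

```text
(no output)
```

View pics/topc.png

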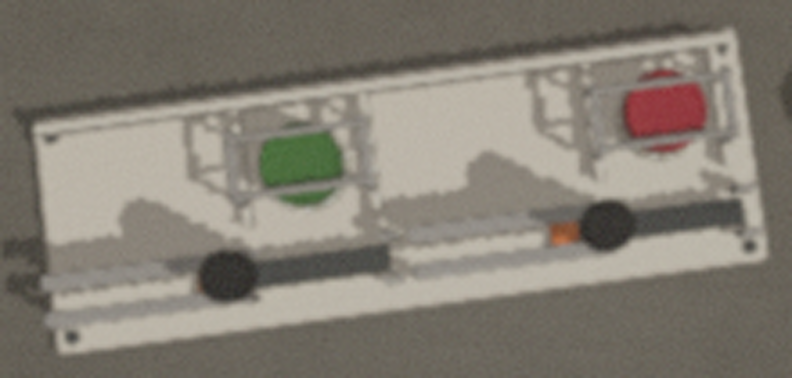

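The crop confirms it: the red pot is in the right bay, behind the bolt whose knob top is at crop (607,225), with the orange bump just left of it at (565,233). The left knob is at (228,276). The caddy corners are at (35,124), (735,30), (767,258) and (60,353).

```bash
cat > h.py <<'E'
from workcell import read_state, vision
import numpy as np
from scipy.optimize import least_squares
from scipy.spatial.transform import Rotation as R
def K(c): return 210/np.tan(np.radians(c["vfov"]/2))
def proj(c,X):
    p=np.asarray(X)@c["R"].T+c["t"]; return p[...,:2]/p[...,2:]*K(c)+[c["cx"],c["cy"]]
def cad(p,X):
    c,s=np.cos(p[2]),np.sin(p[2]); X=np.asarray(X)/1000
    return np.c_[p[0]+c*X[:,0]-s*X[:,1],p[1]+s*X[:,0]+c*X[:,1],X[:,2]]
def wcal(st):
    c=dict(vision.calibration("wrist")); T=np.eye(4); T[:3,:3]=R.from_rotvec(st["tcp_rot"]).as_matrix(); T[:3,3]=st["tool_pos"]
    M=np.linalg.inv(T@c["mount"]); c["R"]=M[:3,:3]; c["t"]=M[:3,3]; return c
E
python3 - <<'E'
from h import *
c=vision.calibration("top")
px=np.array([(35,124),(735,30),(767,258),(60,353),(607,225),(228,276)])/3.6+[145,180]-.36
X=[(60,181,12),(60,-181,12),(-60,-181,12),(-60,181,12),(-40,-98.5,100),(-40,79.5,100)]
r=least_squares(lambda p:(proj(c,cad(p,X))-px).ravel(),[.5,0,0])
print(r.x,r.fun.reshape(-1,2).round(1))
s=vision.calibration("scene")
P=[(-40,-98.5,86),(-40,79.5,86),(-40,-18.5,86),(12,-133.5,31)]
print(cad(r.x,P),proj(s,cad(r.x,P)))
st=read_state();print(R.from_rotvec(st["tcp_rot"]).as_matrix().round(3))
E
```

```text
[ 0.53986318 -0.05801683  0.11876419] [[-1.3 -2.3]
 [-0.3 -2.1]
 [ 0.5 -0.7]
 [-1.2 -0.3]
 [ 2.1  2.2]
 [-0.1  2.5]]
[[ 0.51181574 -0.16056239  0.086     ]
 [ 0.49072537  0.01618375  0.086     ]
 [ 0.50233692 -0.08112592  0.086     ]
 [ 0.56759642 -0.18915461  0.031     ]] [[294.93735088 225.35345187]
 [222.87346978 200.64068634]
 [260.95454835 213.69977713]
 [324.32978607 242.54541746]]
[[-0.967  0.256 -0.001]
 [ 0.256  0.967 -0.002]
 [ 0.    -0.002 -1.   ]]
```

The top fit is consistent (residuals within about 3.5 mm), and it predicts the scene knob at (295,225), which matches what I saw. Next I move above the right knob with the fingers' closing line along the caddy's y.

Request:
jog_arm(turn=[[0,0,-0.0945],[0,0,-0.0945],[0,0,-0.0945],[0,0,-0.0945],[0,0,0],[0,0,0],[0,0,0],[0,0,0],[0,0,0],[0,0,0],[0,0,0],[0,0,0],[0,0,0],[0,0,0],[0,0,0],[0,0,0],[0,0,0],[0,0,0],[0,0,0],[0,0,0]], delta_pos=[[0,0,0],[0,0,0],[0,0,0],[0,0,0],[-0.01,-0.035,0],[-0.01,-0.035,0],[-0.01,-0.035,0],[-0.01,-0.035,0],[-0.01,-0.035,0],[-0.01,-0.035,0],[-0.01,-0.035,0],[-0.01,-0.035,0],[-0.01,-0.035,0],[-0.01,-0.035,0],[-0.01,-0.035,0],[-0.01,-0.035,0],[-0.01,-0.035,0],[-0.01,-0.035,0],[-0.01,-0.035,0],[-0.01,-0.035,0]], gripper=[0.0854,0.0854,0.0854,0.0854,0.0854,0.0854,0.0854,0.0854,0.0854,0.0854,0.0854,0.0854,0.0854,0.0854,0.0854,0.0854,0.0854,0.0854,0.0854,0.0854])

```text
time: 1.77
tool_pos: [0.3981, 0.1137, 0.2311]
tcp_rot: [-0.187, 3.136, 0.0]
wrist_force: [0.9, 0.4, 0.0]
width: 0.997
grip_force: 0.0
```

```bash
cat > rel.py <<'E'
from h import *
import sys
def rel(W):
    st=read_state();M=R.from_rotvec(st["tcp_rot"]).as_matrix();print("t",st["time"].__round__(2),"q6",st["q"].round(2),"F",st["wrist_force"].round(1),st["tool_pos"].round(4));print("yaw y",np.arctan2(-M[0,1],M[1,1]),"delta tool",M.T@(np.array(W)-st["tool_pos"]))
if __name__=="__main__": rel([float(a) for a in sys.argv[1:]])
E
python3 rel.py .512 -.1606 .19
```

```text
t 1.77 q6 [ 0.22 -0.25  2.12  0.    1.27 -1.47] F [0.9 0.4 0. ] [0.3981 0.1137 0.2311]
yaw y 0.11934171105282983 delta tool [-0.08038033 -0.28593241  0.04108557]
```

Request:
jog_arm(turn=[[0,0,0],[0,0,0],[0,0,0],[0,0,0],[0,0,0],[0,0,0],[0,0,0],[0,0,0],[0,0,0],[0,0,0]], delta_pos=[[-0.01,-0.035,0.005],[-0.01,-0.035,0.005],[-0.01,-0.035,0.005],[-0.01,-0.035,0.005],[-0.01,-0.035,0.005],[-0.01,-0.035,0.005],[-0.01,-0.035,0.005],[-0.01,-0.035,0.005],[0,0,0],[0,0,0]], gripper=[0.0854,0.0854,0.0854,0.0854,0.0854,0.0854,0.0854,0.0854,0.0854,0.0854])

```text
time: 2.6
tool_pos: [0.5106, -0.1544, 0.1901]
tcp_rot: [0.182, -3.134, -0.002]
wrist_force: [-0.9, 0.5, 0.0]
width: 1.003
grip_force: 0.0
```

Run:
```python
from rel import *
import cv2
rel([.512,-.1606,.19]); st=read_state(); im=vision.read_camera("wrist"); cv2.imwrite("pics/w1.png",im[:,:,::-1])
np.save("st1.npy",np.r_[st["tool_pos"],st["tcp_rot"]])
c=wcal(st); p=[0.53986318,-0.05801683,0.11876419]
print(proj(c,cad(p,[(-40,-98.5,100),(-40,-98.5,72),(12,-133.5,51),(-60,-181,12)])))
```

```text
t 2.6 q6 [-0.34  0.03  1.95  0.    1.17 -2.03] F [-0.9  0.5  0. ] [ 0.5106 -0.1544  0.1901]
yaw y 0.11592687739015078 delta tool [-0.00067052 -0.00628089  0.00014127]
[[267.33452083 212.45478142]
 [268.03663385 203.23367366]
 [236.0126969  244.80999168]
 [195.24207371 171.32280619]]
```

View pics/w1.png

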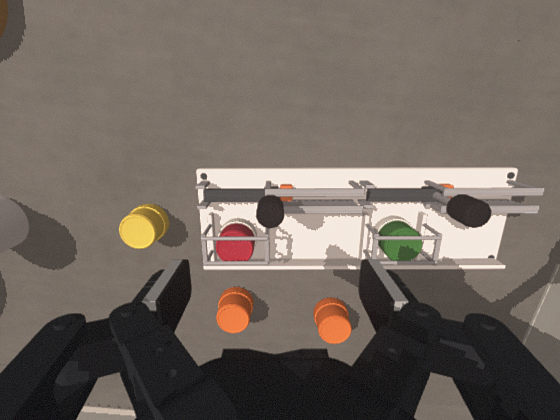

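The knob top is at about (271,213), against a predicted (267,212) for fully shut, so this bolt starts about 3 mm drawn. The red pot stands right behind it at (236,242), the caddy is level in the picture (yaw good), and the fingers straddle the knob. Now I descend and grip.

Request:
jog_arm(turn=[[0,0,0],[0,0,0],[0,0,0],[0,0,0],[0,0,0],[0,0,0],[0,0,0],[0,0,0],[0,0,0],[0,0,0],[0,0,0],[0,0,0],[0,0,0],[0,0,0],[0,0,0],[0,0,0],[0,0,0]], delta_pos=[[0,-0.0033,0.02],[0,0,0.02],[0,0,0.02],[0,0,0.02],[0,0,0.02],[0,0,0.015],[0,0,0.009],[0,0,0],[0,0,0],[0,0,0],[0,0,0],[0,0,0],[0,0,0],[0,0,0],[0,0,0],[0,0,0],[0,0,0]], gripper=[0.07,0.07,0.07,0.07,0.07,0.07,0.07,0.05,0.04,0.03,0.02,0.015,0.015,0.015,0.015,0.015,0.015], grip_force=25)

```text
time: 4.07
tool_pos: [0.5126, -0.1568, 0.0689]
tcp_rot: [-0.187, 3.133, -0.002]
wrist_force: [-0.6, 0.1, 5.8]
width: 0.287
grip_force: 24.9
```

```bash
python3 rel.py .512 -.1606 .066
```

```text
t 4.07 q6 [-0.34  0.16  2.05  0.    0.93 -2.03] F [-0.6  0.1  5.8] [ 0.5126 -0.1568  0.0689]
yaw y 0.11895847468800759 delta tool [ 0.00109028 -0.00372112  0.00289525]
```

The knob is gripped (24.5 mm opening). Now I lift.

Request:
jog_arm(turn=[[0,0,0],[0,0,0],[0,0,0],[0,0,0],[0,0,0],[0,0,0]], delta_pos=[[0,0,-0.004],[0,0,-0.004],[0,0,-0.004],[0,0,-0.004],[0,0,0],[0,0,0]], gripper=[0.015,0.015,0.015,0.015,0.015,0.015])

```text
time: 4.57
tool_pos: [0.5117, -0.1564, 0.0836]
tcp_rot: [-0.187, 3.135, -0.001]
wrist_force: [3.2, -0.5, -1.7]
width: 0.283
grip_force: 24.8
```

Run:
```python
from rel import *
import cv2
rel([.512,-.1606,.083]); im=vision.read_camera("scene")[190:290,180:360,::-1]; cv2.imwrite("pics/s2.png",cv2.resize(im,None,fx=4,fy=4,interpolation=cv2.INTER_CUBIC))
```

```text
t 4.57 q6 [-0.34  0.14  2.04  0.    0.96 -2.03] F [ 3.2 -0.5 -1.7] [ 0.5117 -0.1564  0.0836]
yaw y 0.11917792483063747 delta tool [ 0.00019686 -0.00424277  0.0006463 ]
```

View pics/s2.png

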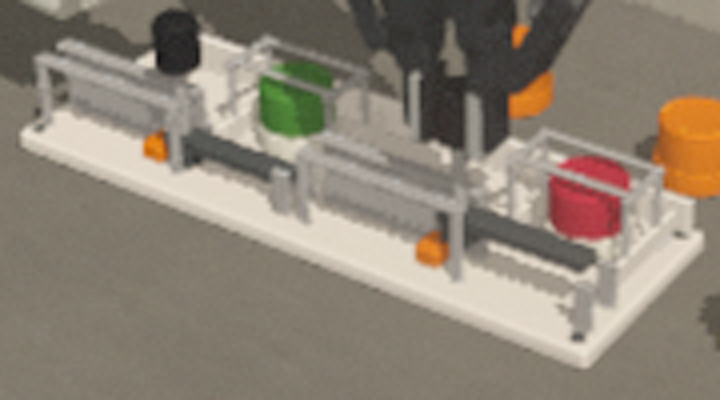

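The bolt at crop (530,240) is raised about 14.7 mm and clears the orange bump at (432,248). The red pot is undisturbed. Now I slide it left.

Request:
jog_arm(turn=[[0,0,0],[0,0,0],[0,0,0],[0,0,0],[0,0,0],[0,0,0],[0,0,0],[0,0,0],[0,0,0],[0,0,0],[0,0,0]], delta_pos=[[0,0.005,0],[0,0.008,0],[0,0.008,0],[0,0.008,0],[0,0.008,0],[0,0.008,0],[0,0.008,0],[0,0.008,0],[0,0.007,0],[0,0.004,0],[0,0,0]], gripper=[0.015,0.015,0.015,0.015,0.015,0.015,0.015,0.015,0.015,0.015,0.015])

```text
time: 5.53
tool_pos: [0.5027, -0.0837, 0.0833]
tcp_rot: [-0.188, 3.136, 0.001]
wrist_force: [4.3, 0.8, -1.2]
width: 0.282
grip_force: 24.8
```

```bash
python3 rel.py .5023 -.0811 .083
```

```text
t 5.53 q6 [-0.21  0.1   2.1   0.    0.95 -1.91] F [ 4.3  0.8 -1.2] [ 0.5027 -0.0837  0.0833]
yaw y 0.12003342296101603 delta tool [8.02282789e-05 2.58104403e-03 3.17221043e-04]
```

Request:
jog_arm(turn=[[0,0,0],[0,0,0],[0,0,0],[0,0,0]], delta_pos=[[0,0.002,0],[0,0.002,0],[0,0,0],[0,0,0]], gripper=[0.015,0.015,0.015,0.015])

```text
time: 5.87
tool_pos: [0.5024, -0.081, 0.0833]
tcp_rot: [-0.187, 3.136, -0.0]
wrist_force: [4.8, 0.7, -1.3]
width: 0.284
grip_force: 24.8
```

Request:
jog_arm(turn=[[0,0,0],[0,0,0],[0,0,0],[0,0,0]], delta_pos=[[0,0.002,0],[0,0.001,0],[0,0,0],[0,0,0]], gripper=[0.015,0.015,0.015,0.015])

```text
time: 6.2
tool_pos: [0.5025, -0.0798, 0.0837]
tcp_rot: [-0.188, 3.135, -0.006]
wrist_force: [4.1, -6.2, -1.3]
width: 0.282
grip_force: 25.1
```

The stop is reached (−6 N along y). Next I lower most of the way, open the fingers so it drops, then retreat upwards.

Request:
jog_arm(turn=[[0,0,0],[0,0,0],[0,0,0],[0,0,0],[0,0,0],[0,0,0],[0,0,0],[0,0,0],[0,0,0],[0,0,0],[0,0,0],[0,0,0],[0,0,0],[0,0,0],[0,0,0],[0,0,0],[0,0,0],[0,0,0]], delta_pos=[[0,0,0.004],[0,0,0.004],[0,0,0.003],[0,0,0],[0,0,0],[0,0,0],[0,0,0],[0,0,0],[0,0,0],[0,0,0],[0,0,-0.005],[0,0,-0.015],[0,0,-0.03],[0,0,-0.03],[0,0,-0.03],[0,0,-0.03],[0,0,0],[0,0,0]], gripper=[0.015,0.015,0.015,0.015,0.03,0.04,0.05,0.06,0.06,0.06,0.06,0.06,0.06,0.06,0.06,0.06,0.06,0.06])

```text
time: 7.7
tool_pos: [0.5037, -0.0781, 0.2154]
tcp_rot: [-0.187, 3.13, -0.002]
wrist_force: [-0.5, 1.1, -0.2]
width: 0.704
grip_force: 0.0
```

Run:
```python
from rel import *
import cv2
rel([.5023,-.0811,.083]); im=vision.read_camera("scene")[180:290,180:360,::-1]; cv2.imwrite("pics/s3.png",cv2.resize(im,None,fx=4,fy=4,interpolation=cv2.INTER_CUBIC))
st=read_state(); im=vision.read_camera("wrist"); cv2.imwrite("pics/w3.png",im[:,:,::-1])
p=[0.53986318,-0.05801683,0.11876419]
P=cad(p,[(-40,-18.5,100),(-40,79.5,100)])
print(proj(wcal(st),P),(proj(vision.calibration("scene"),P)-[180,180])*4)
```

```text
t 7.7 q6 [-0.2  -0.04  1.97  0.    1.21 -1.89] F [-0.5  1.1 -0.2] [ 0.5037 -0.0781  0.2154]
yaw y 0.11932853902646177 delta tool [ 0.00250733 -0.00255019  0.13240238]
[[271.31674698 203.37933878]
 [377.52453029 203.42371378]] [[322.69390027 109.96773552]
 [169.38682966  58.54920443]]
```

View pics/s3.png

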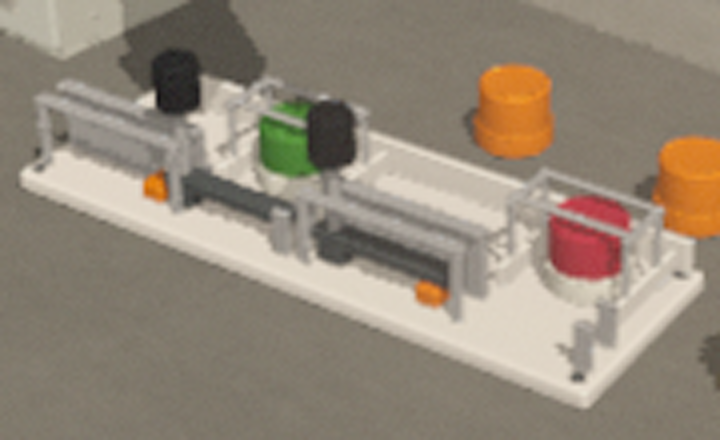

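View pics/w3.png

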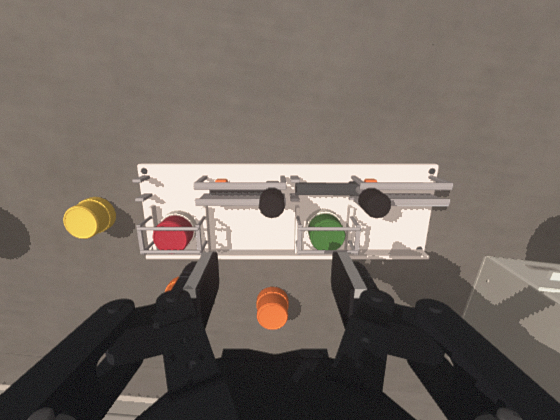

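The right bolt is fully drawn: in the wrist picture its knob is at (272,203), predicted (271,203). It has dropped, because its height offset in the scene crop (331,107) matches that of the shut left knob (177,57). The red bay mouth is clear, the red pot is standing, the left bolt is still shut and the gripper is clear.

```bash
python3 -c "
from workcell import ticket
print(ticket.finish_job())"
```

```text
the job is handed in; nothing more can be done
None
```

The right bay's bolt, which holds the red pot, was lifted over its bump, slid fully left and dropped there; the left bolt is still shut, the red pot is standing in its bay, and the job was handed in at about 8 s (no verdict was returned).

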